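Straighten the spice jars with the straightedge

TASK

Take the aluminium straightedge by its black handle and push the three spice jars away from you with its edge, until they stand upright in a straight row, centred on the blue tape strip. Then draw the straightedge back so that it stands clear of the jars on the robot's side, flat on the worktop, and let go of it. Move the jars with the straightedge only, never with the gripper.

Things in the scene. Friction and masses are not known exactly. Their poses are not given: they have to be found in the camera images.
- tape_strip: strip of blue masking tape stuck on the worktop, 24 mm wide, 260 long, no noticeable thickness (things slide over it); it marks the row. Origin at its middle on the worktop; y runs along it (roughly to the robot's left), x across it, away from the robot. The jars start 20 to 65 mm short of its centre line (negative x), one near its middle, one about 80 mm to either side along it.
- straightedge_grip (a point): aluminium straightedge, 0.35 kg, loose, flat on the worktop on the jars' near side: bar 260 mm long (y), 76 wide (x), 14 thick, both long sides straight. A black bar handle 80 mm long, 18 wide, 28 tall runs lengthwise over its middle on two posts, 54 to 82 mm above the straightedge's underside. The point is the handle's centre, 68 mm above that underside; z up. Grip the handle across its 18 mm.
- spice_jar_1_center (a point): glass spice jar with dark brown lid and paper label, round, 41 mm diameter, 105 mm tall, about 0.1 kg, standing upright and loose on the worktop; the point is its centre, half-way up (52 mm above the worktop). One of three alike.
- spice_jar_2_center (a point): glass spice jar with dark brown lid and paper label, round, 41 mm diameter, 105 mm tall, about 0.1 kg, standing upright and loose on the worktop; the point is its centre, half-way up (52 mm above the worktop). One of three alike.
- spice_jar_3_center (a point): glass spice jar with dark brown lid and paper label, round, 41 mm diameter, 105 mm tall, about 0.1 kg, standing upright and loose on the worktop; the point is its centre, half-way up (52 mm above the worktop). One of three alike.
Things that resemble listed ones, but are neither listed nor needed, are in the scene too. Leave any green or red look-alike of the part that bears spice_jar_2_center alone. Leave any pink look-alike of the part that bears spice_jar_1_center alone.

How it is judged:
By the outcome, as a careful person would: the job done as asked, in the order asked, and still so for the second after the job is handed in, with the robot touching nothing.
It also fails if it takes over 40 s, if anything falls off the work surface, if the arm or the gripper's body presses on something with over 40 N, if the wrist force passes 120 N, or if a joint passes its speed limit or range.

ROBOT

A 6-joint arm with a two-finger parallel gripper is mounted at the origin on a cart in front of the work surface, level with it; the furniture and walls round the work are solid. World frame = base frame: x ahead of the robot, y to its left, z up, the work surface at z = 0. Lengths are in m, angles in degrees, forces in N, time in s.
With the tool pointing down it reaches from about 0.275 to 0.75 m from the base axis. Payload 10.2 kg.
Tool frame: the origin (TCP) lies midway between the tips of the shut fingers; the grasp point (between the pads) lies 19 mm behind it; z points along the fingers, y is the line along which they close (so a half turn about z gives the same grasp; the last joint's range is limited). The gripper opens to 88 mm and grips with 3 to 60 N. Pads are 18 mm wide; open, the fingers measure 123 mm over their backs; the gripper's body (75 mm by 187 mm) begins 45 mm behind the grasp point.
Start: joints at [-77.945, 17.928, 85.812, -0, 76.261, -12.8], TCP at [0.221, -0.476, 0.239] pointing down, gripper open.
Joint ranges: [-168.41, 168.41], [-55.51, 124.54], [10.69, 146.95], [-70.63, 250.63], [1, 178], [-165.06, 165.06]. Speed limits (degrees/s): [136.94, 136.94, 172.46, 180, 180, 180].

INTERFACE

Orientations are given as a 3x3 rotation matrix whose columns are the frame's x, y, z axes.
In Python, from workcell import ctrl gives the robot as it stands. The module is installed in compiled form; this text tells all that it offers.
- The arm moves only by the tool step_arm, never from a script. Its arguments are lists of equal length, an entry for each row: "dp": the shift along the world's x, y, z in m, a list of three; "spin": the turn about the world's z in rad; "claw": the finger opening in m, from 0 to 0.0881. A call has 1 to 10 rows; each row is the pose to reach, as a shift and turn from the pose commanded when the call began; what a row does not reach only later rows make up. A row lasts 1/10 s, in which the tool goes at most 50 mm and 8.59 degrees, less where a joint would pass 70% of its speed; a pose out of reach is approached as far as the arm can. A call with a gripper value outside its range is refused whole. The fingers move at their own pace and stop on an object; "force" is the grip in N (left out, the last holds). Time passes only in rows, so rows that repeat a pose let the fingers close. It gives the time, the measured TCP pose, the force, the opening and the grip force at its end, in the units of the state.
- ctrl.get_obs(): the state, without advancing time (a new reading comes with each control period).
- ctrl.get_image(name): name is "scene" or "top"; returns a dict with "image" (420x560x3 uint8, red, green, blue), "z_map" (420x560 float32, m along the optical axis (not along the pixel's ray), 0 where there is no reading), "mtx" (3x3 intrinsics, pixels), "dist_coeffs" ([k1, k2, p1, p2, k3] as OpenCV has them; the pictures are not rectified), "view" (4x4, takes a point from world to camera coordinates). Camera axes: x right, y down, z forward; pixel columns grow to the right and rows downward; lengths in m; the calibration is good to about 2 mm. A picture is of the moment at which its call begins.
- ctrl.close_job(): hands the job in; it is judged then, once.
The state is a dict: "time_s": time; "joint_positions": joint angles; "qd": joint speeds; "effort": joint torques, N m; "eef_pos": TCP position; "orientation": TCP orientation; "contact_force": force on the tool from outside, world axes, zero at the start; "ft_torque": the same for the moment, N m; "grip_width": finger opening in m; "finger_force": force on a finger pad.
Only numpy, scipy, OpenCV 4.12 (cv2) and the standard library are available. Lean on these libraries where they do the work, as an engineer would, in place of code of your own. Each camera call takes 0.05 s, during which the arm holds its last target. There are 200 camera calls.

## Working session

There is one attempt and no reset: what is moved stays moved. The work goes in short steps, Python scripts to look and compute and a tool call to move; the robot and the scene stay as the last step left them, time stands still between calls to the robot, and variables do not carry over. Pictures are saved under pics/ and viewed, at most 10 in all, crops included, and the job is handed in when it is done.

Besides the shell and the picture viewer there is one more tool, called after "Call:" as a command line: name --pt "numbers of a row" for each row, then --argument value for the rest. step_arm: Moves the arm, as the interface text tells. Its arguments: {"type":"object","properties":{"dp":{"type":"array"},"spin":{"type":"array"},"claw":{"type":"array"},"force":{"type":"number"}},"required":["dp","spin","claw"]}

```bash
mkdir -p pics; cat > h.py <<'E'
import numpy as np, cv2
from workcell import ctrl
def grab(n):
    d=ctrl.get_image(n); return d
def world(d):
    """per-pixel world points from z_map"""
    z=d["z_map"]; H,W=z.shape
    u,v=np.meshgrid(np.arange(W),np.arange(H))
    p=cv2.undistortPoints(np.stack([u,v],-1).reshape(-1,1,2).astype(np.float64),np.array(d["mtx"]),np.array(d["dist_coeffs"])).reshape(H,W,2)
    c=np.stack([p[...,0]*z,p[...,1]*z,z],-1)
    V=np.array(d["view"]); P=(c-V[:3,3])@V[:3,:3]
    P[z==0]=np.nan
    return P
def plane(d,uv,h):
    """pixels to plane z=h"""
    V=np.array(d["view"]); R,t=V[:3,:3],V[:3,3]
    p=cv2.undistortPoints(np.array(uv,float).reshape(-1,1,2),np.array(d["mtx"]),np.array(d["dist_coeffs"])).reshape(-1,2)
    r=np.c_[p,np.ones(len(p))]@R; o=-R.T@t
    return o+r*((h-o[2])/r[:,2])[:,None]
E
python3 - <<'E'
from h import *
for n in("scene","top"):
    d=grab(n); cv2.imwrite(f"pics/{n}0.png",d["image"][...,::-1]); V=np.array(d["view"]); print(n,-V[:3,:3].T@V[:3,3],V[2,:3])
o=ctrl.get_obs(); print(o["time_s"],o["eef_pos"],o["orientation"],o["grip_width"])
E
```

```text
scene [-0.04184674  0.85976859  0.58848303] [ 0.63644572 -0.53699836 -0.55368729]
top [0.36768256 0.33908219 0.90782191] [ 0.17473348  0.04136722 -0.98374639]
0.1 [ 0.22061808 -0.47618749  0.23825047] [[ 9.07376092e-01  4.20319623e-01 -2.03928023e-04]
 [ 4.20319602e-01 -9.07375553e-01  1.01863130e-03]
 [ 2.43111422e-04 -1.00999664e-03 -9.99999460e-01]] 0.08829537198441084
```

View pics/scene0.png

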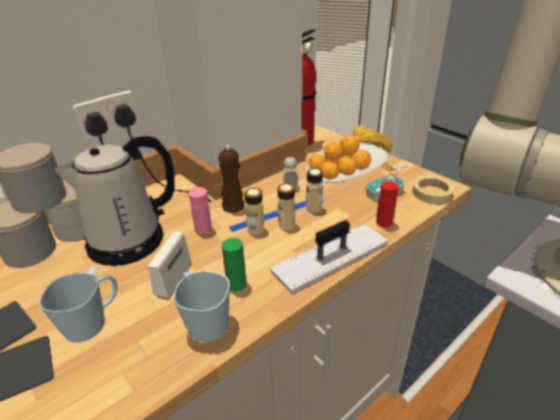

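View pics/top0.png

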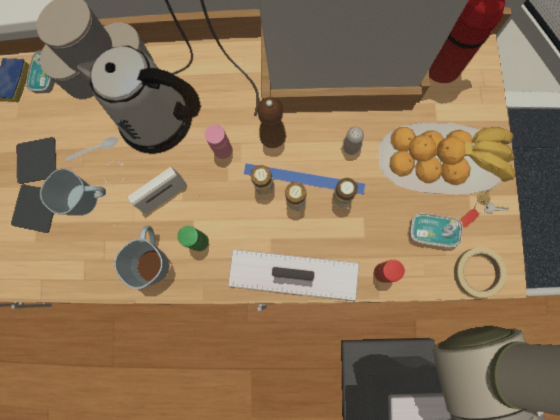

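The top view shows the straightedge at about (293,275) with its handle at (293,273). The jars are at (261,178), (296,195) and (345,190), and the tape runs from (245,171) to (364,188). The green and red look-alikes sit beside the straightedge at (193,238) and (391,271).

```bash
cat >> h.py <<'E'
def tape(d):
    hsv=cv2.cvtColor(d["image"],cv2.COLOR_RGB2HSV)
    m=cv2.inRange(hsv,(105,120,80),(125,255,255)); m[:150]=0; m[:,:230]=0; m[215:]=0; m[:,380:]=0
    n,l,s,c=cv2.connectedComponentsWithStats(m)
    v,u=np.nonzero(m); return plane(d,np.c_[u,v],0.0)
def rect(p):
    r=cv2.minAreaRect((p[:,:2]*1000).astype(np.float32)); b=cv2.boxPoints(r)
    e=[b[1]-b[0],b[2]-b[1]]; L=max(e,key=np.linalg.norm); a=np.degrees(np.arctan2(-L[0],L[1]))
    return r[0],sorted(r[1]),(a+90)%180-90   # angle of long axis from world y
def blobs(d,lo,hi,box,minn=20):
    P=world(d); m=((P[...,2]>lo)&(P[...,2]<hi)&(P[...,0]>box[0])&(P[...,0]<box[1])&(P[...,1]>box[2])&(P[...,1]<box[3])).astype(np.uint8)
    n,l,s,c=cv2.connectedComponentsWithStats(m,connectivity=4)
    return [P[l==i] for i in range(1,n) if s[i,4]>=minn]
E
python3 - <<'E'
from h import *
d=grab("top"); np.set_printoptions(precision=4,suppress=True)
t=tape(d); print("tape",len(t),rect(t))
B=(0.1,0.7,-0.2,0.7)
P=world(d)
for v,u in [(275,240),(273,293),(178,261),(195,296),(190,345),(240,193),(271,391),(120,270),(140,353)]:
    print(u,v,P[v,u])
for lo,hi in((.095,.115),(.07,.09),(.007,.022)):
    for b in blobs(d,lo,hi,B,15): print(lo,len(b),np.median(b,0),*rect(b))
E
```

```text
tape 271 ((602.0709838867188, 324.73828125), [16.897045135498047, 253.2552490234375], np.float32(-11.176422))
240 275 [0.3981 0.4583 0.0123]
293 273 [0.3984 0.3493 0.0806]
261 178 [0.5764 0.4066 0.1065]
296 195 [0.5422 0.341  0.1065]
345 190 [0.5499 0.2493 0.1067]
193 240 [0.4605 0.5344 0.1061]
391 271 [0.398  0.1713 0.1077]
270 120 [0.6769 0.3864 0.1448]
353 140 [0.6568 0.2264 0.0807]
0.095 189 [0.6823 0.6362 0.1049] (684.0730590820312, 639.6576538085938) [10.664562225341797, 72.45637512207031] 17.441757
0.095 348 [0.6671 0.4973 0.1053] (668.22998046875, 498.6544189453125) [38.55542755126953, 40.32728958129883] -46.847923
0.095 24 [0.6809 0.3841 0.1037] (681.32568359375, 384.48040771484375) [6.154325008392334, 23.877113342285156] 14.117096
0.095 785 [ 0.6303 -0.0348  0.0994] (631.2654418945312, -35.80799865722656) [53.64625549316406, 83.09227752685547] 85.985855
0.095 158 [0.6383 0.0901 0.0972] (639.7625122070312, 90.00126647949219) [27.58460807800293, 32.492679595947266] 64.5932
0.095 276 [0.6327 0.0311 0.0982] (633.078125, 30.066791534423828) [35.111995697021484, 40.72491073608398
[... 4395 characters left out ...]
2] (423.25665283203125, 661.3563232421875) [39.80908966064453, 72.59834289550781] 75.91571
0.007 4259 [0.3971 0.3483 0.0141] (398.929443359375, 350.178955078125) [76.58802032470703, 259.47650146484375] -7.1741257
0.007 110 [0.3913 0.0145 0.0148] (390.6282653808594, 5.998871803283691) [25.8105525970459, 86.68396759033203] -83.21306
0.007 108 [ 0.4021 -0.0639  0.0149] (400.0711669921875, -55.71814727783203) [29.408607482910156, 71.68025207519531] -77.88908
0.007 23 [0.3941 0.1842 0.0148] (396.4805908203125, 183.2692108154297) [5.517315864562988, 27.10406494140625] -77.450165
0.007 16 [0.3973 0.6463 0.008 ] (395.99285888671875, 644.9773559570312) [7.500678539276123, 9.717874526977539] 27.137665
```

Call:
step_arm --pt "0.009 0.04 0" --pt "0.018 0.085 0" --pt "0.027 0.13 0" --pt "0.037 0.175 0" --pt "0.047 0.22 0" --pt "0.056 0.265 0" --pt "0.066 0.31 0" --pt "0.075 0.355 0" --pt "0.085 0.4 0" --pt "0.095 0.445 0" --spin '[0.06,0.12,0.18,0.24,0.3,0.36,0.42,0.48,0.54,0.6]' --claw '[0.06,0.06,0.06,0.06,0.06,0.06,0.06,0.06,0.06,0.06]' --force 40

```text
time_s: 1.15
eef_pos: [0.3155, -0.0296, 0.2389]
orientation: [[0.51, 0.86, 0.001], [0.86, -0.51, -0.0], [0.0, 0.001, -1.0]]
contact_force: [1.0, -0.5, -0.7]
grip_width: 0.0602
finger_force: 0.0
```

Call:
step_arm --pt "0.009 0.045 0" --pt "0.018 0.09 0" --pt "0.027 0.135 0" --pt "0.037 0.18 0" --pt "0.047 0.225 0" --pt "0.056 0.27 0" --pt "0.066 0.315 0" --pt "0.075 0.36 0" --pt "0.082 0.381 0" --pt "0.082 0.381 0" --spin '[0.05,0.1,0.15,0.2,0.25,0.3,0.35,0.4,0.412,0.412]' --claw '[0.06,0.06,0.06,0.06,0.06,0.06,0.06,0.06,0.06,0.06]'

```text
time_s: 2.15
eef_pos: [0.3976, 0.3516, 0.2378]
orientation: [[0.122, 0.993, -0.001], [0.993, -0.122, -0.0], [-0.0, -0.001, -1.0]]
contact_force: [0.0, -0.6, -0.7]
grip_width: 0.0601
finger_force: 0.0
```

Call:
step_arm --pt "0 0 -0.045" --pt "0 0 -0.09" --pt "0 0 -0.13" --pt "0 0 -0.16" --pt "0 0 -0.178" --pt "0 0 -0.186" --pt "0 0 -0.186" --spin '[0,0,0,0,0,0,0]' --claw '[0.06,0.06,0.06,0.06,0.06,0.06,0.06]'

```text
time_s: 2.85
eef_pos: [0.3974, 0.349, 0.0524]
orientation: [[0.125, 0.992, -0.001], [0.992, -0.125, -0.001], [-0.001, -0.001, -1.0]]
contact_force: [0.5, 0.5, 0.6]
grip_width: 0.0599
finger_force: 0.0
```

Call:
step_arm --pt "0 0 0" --pt "0 0 0" --pt "0 0 0" --pt "0 0 0" --pt "0 0 0" --pt "0 0 0" --pt "0 0 0" --pt "0 0 0" --spin '[0,0,0,0,0,0,0,0]' --claw '[0.045,0.035,0.028,0.023,0.018,0.014,0.01,0.01]'

```text
time_s: 3.65
eef_pos: [0.3977, 0.3497, 0.0528]
orientation: [[0.125, 0.992, 0.0], [0.992, -0.125, 0.0], [0.0, 0.0, -1.0]]
contact_force: [0.8, 0.1, 0.7]
grip_width: 0.0177
finger_force: 40.0
```

```bash
cat > m.py <<'E'
from h import *
import sys
np.set_printoptions(precision=4,suppress=True)
TC=np.array([.602,.3247]); A=np.radians(-11.18)
n=np.array([np.cos(A),np.sin(A)]); e=np.array([-np.sin(A),np.cos(A)])
d=grab("top"); cv2.imwrite(f"pics/{sys.argv[1]}t.png",d["image"][...,::-1])
s=grab("scene"); cv2.imwrite(f"pics/{sys.argv[1]}s.png",s["image"][...,::-1])
for b in blobs(d,.098,.112,(.45,.65,.2,.45),100): c=np.array(rect(b)[0])/1000; print("jar",len(b),c,rect(b)[1],"tape xy",(c-TC)@n,(c-TC)@e)
for b in blobs(d,.007,.022,(.3,.6,.15,.5),300): c=np.array(rect(b)[0])/1000; print("bar",len(b),rect(b),np.nanmedian(b[:,2]),"tape xy",(c-TC)@n,(c-TC)@e)
for n_,im in (("top",d),("scene",s)):   # loose tape mask
    hsv=cv2.cvtColor(im["image"],cv2.COLOR_RGB2HSV); m=cv2.inRange(hsv,(100,90,60),(128,255,255))
    v,u=np.nonzero(m); p=plane(im,np.c_[u,v],0); k=(abs((p[:,:2]-TC)@n)<.03)&(abs((p[:,:2]-TC)@e)<.16); q=p[k]
    if k.sum()>30: print("tape",n_,k.sum(),rect(q),"ends",[(round(float(np.median(((q[:,:2]-TC)@n)[w])),4),int(w.sum())) for w in [abs((q[:,:2]-TC)@e-y)<.01 for y in (-.12,-.1,-.06,-.04,.04,.06,.1,.12)]])
o=ctrl.get_obs(); print(o["time_s"],o["eef_pos"],o["grip_width"],o["finger_force"],o["contact_force"])
E
python3 m.py g
```

```text
jar 350 [0.5831 0.4077] [38.82881546020508, 39.210514068603516] tape xy -0.03463880253690417 0.07778803498026261
jar 343 [0.5545 0.2466] [37.34213638305664, 38.81112289428711] tape xy -0.03147020626085907 -0.08583174930867024
jar 359 [0.5487 0.3419] [39.046932220458984, 39.214176177978516] tape xy -0.05567323634616894 0.006537025295282562
bar 423 ((411.2351989746094, 454.91949462890625), [48.5395393371582, 75.01675415039062], np.float32(81.73282)) 0.01403294722143236 tape xy -0.21239314561158512 0.09076055194235332
tape top 742 ((601.7015380859375, 324.5505065917969), [21.29090690612793, 256.2720031738281], np.float32(-11.158829)) ends [(0.0006, 61), (nan, 0), (0.0003, 89), (-0.0004, 90), (-0.0003, 88), (0.0004, 82), (nan, 0), (0.0008, 61)]
tape scene 185 ((607.2044677734375, 347.12078857421875), [16.86810302734375, 209.77169799804688], np.float32(-11.076584)) ends [(nan, 0), (nan, 0), (0.0009, 30), (-0.0047, 3), (-0.0008, 19), (nan, 0), (0.0009, 34), (0.0005, 36)]
3.75 [0.3977 0.3496 0.0528] 0.01774520966192421 40.00007523223758 [1.6508 0.2899 1.385 ]
  return _methods._mean(a, axis=axis, dtype=dtype,
  ret = ret.dtype.type(ret / rcount)
```

Call:
step_arm --pt "0 0 0.001" --pt "0.008 0 0.001" --pt "0.02 0 0.001" --pt "0.033 0 0.001" --pt "0.046 0 0.001" --pt "0.059 0 0.001" --pt "0.07 0 0.001" --pt "0.077 0 0.001" --pt "0.077 0 0.001" --spin '[0,-0.01,-0.02,-0.03,-0.04,-0.05,-0.06,-0.07,-0.07]' --claw '[0.01,0.01,0.01,0.01,0.01,0.01,0.01,0.01,0.01]'

```text
time_s: 4.65
eef_pos: [0.4755, 0.3494, 0.0535]
orientation: [[0.195, 0.981, 0.0], [0.981, -0.195, 0.0], [0.0, 0.0, -1.0]]
contact_force: [-0.7, 0.2, -3.4]
grip_width: 0.018
finger_force: 40.0
```

```bash
python3 m.py h 2>/dev/null; python3 -c "
from h import *
print(np.array(ctrl.get_obs()['orientation'])[:2,1])"
```

```text
jar 347 [0.5831 0.407 ] [38.42170333862305, 39.12352752685547] tape xy -0.03447149166264453 0.07711243329658309
jar 332 [0.5544 0.2461] [35.911861419677734, 38.85760498046875] tape xy -0.031485330396418626 -0.08634640148924452
bar 466 ((495.321044921875, 450.7820739746094), [53.802528381347656, 76.28511047363281], np.float32(78.83237)) 0.014532396165174655 tape xy -0.1291007930535325 0.10300521378672277
tape top 280 ((601.6458740234375, 324.5610656738281), [20.927465438842773, 256.2754821777344], np.float32(-11.269409)) ends [(0.0005, 60), (nan, 0), (0.0052, 28), (nan, 0), (0.0071, 25), (0.0002, 83), (nan, 0), (0.0008, 61)]
tape scene 150 ((609.3419189453125, 358.0392150878906), [16.86810302734375, 187.52032470703125], np.float32(-11.076599)) ends [(nan, 0), (nan, 0), (0.0023, 10), (-0.0047, 3), (-0.0008, 19), (nan, 0), (0.0009, 34), (0.0005, 36)]
4.75 [0.4744 0.3496 0.0535] 0.017414006928372208 39.99916755594313 [-0.123  -0.2706 -3.2637]
[ 0.98105498 -0.19372857]
```

View pics/hs.png

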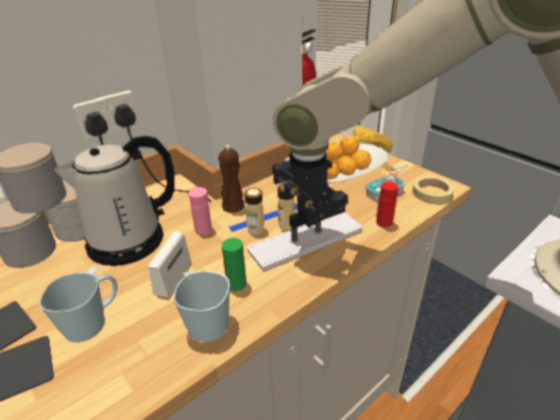

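The straightedge is lifted about 1 mm, square to the tape at (305,240), and the jars are untouched. I'll push slowly and stop about 3 mm short.

Call:
step_arm --pt "0.003 -0.0006 0" --pt "0.007 -0.0014 0" --pt "0.011 -0.0022 0" --pt "0.015 -0.003 0" --pt "0.019 -0.0038 0" --pt "0.023 -0.0045 0" --pt "0.027 -0.0053 0" --pt "0.031 -0.0061 0" --pt "0.035 -0.0069 0" --pt "0.039 -0.0077 0" --spin '[0,0,0,0,0,0,0,0,0,0]' --claw '[0.01,0.01,0.01,0.01,0.01,0.01,0.01,0.01,0.01,0.01]'

```text
time_s: 5.75
eef_pos: [0.5139, 0.3418, 0.0537]
orientation: [[0.194, 0.981, -0.0], [0.981, -0.194, -0.0], [-0.0, -0.0, -1.0]]
contact_force: [-2.1, 0.8, -3.0]
grip_width: 0.0174
finger_force: 40.0
```

Call:
step_arm --pt "0.004 -0.0008 0" --pt "0.008 -0.0016 0" --pt "0.012 -0.0024 0" --pt "0.016 -0.0032 0" --pt "0.019 -0.0038 0" --pt "0.022 -0.0044 0" --pt "0.0245 -0.0048 0" --pt "0.0265 -0.0053 0" --pt "0.0273 -0.0054 0" --pt "0.0273 -0.0054 0" --spin '[0,0,0,0,0,0,0,0,0,0]' --claw '[0.01,0.01,0.01,0.01,0.01,0.01,0.01,0.01,0.01,0.01]'

```text
time_s: 6.75
eef_pos: [0.5411, 0.3365, 0.0537]
orientation: [[0.194, 0.981, 0.0], [0.981, -0.194, -0.0], [0.0, 0.0, -1.0]]
contact_force: [-0.5, -0.1, -4.0]
grip_width: 0.0175
finger_force: 40.0
```

```bash
python3 m.py p 2>/dev/null; python3 -c "
from h import *
print(np.array(ctrl.get_obs()['orientation'])[:2,1])"
```

```text
bar 900 ((557.1947631835938, 421.2048645019531), [76.34661865234375, 87.61900329589844], np.float32(-11.234947)) 0.014861330641699998 tape xy -0.06266647679228794 0.08598610821031624
tape top 34 ((626.0081787109375, 446.85992431640625), [6.505847930908203, 20.175256729125977], np.float32(-89.81539)) ends [(nan, 0), (nan, 0), (nan, 0), (nan, 0), (nan, 0), (nan, 0), (nan, 0), (-0.0016, 34)]
tape scene 98 ((604.8817749023438, 324.1829833984375), [14.216056823730469, 255.65823364257812], np.float32(-10.695648)) ends [(0.002, 14), (nan, 0), (nan, 0), (nan, 0), (0.003, 27), (0.0001, 8), (0.0038, 15), (0.0029, 27)]
6.85 [0.5411 0.3365 0.0538] 0.017899980821117698 39.99933136627078 [-0.0863 -0.3445 -3.8206]
[ 0.98105002 -0.19375395]
```

View pics/pt.png

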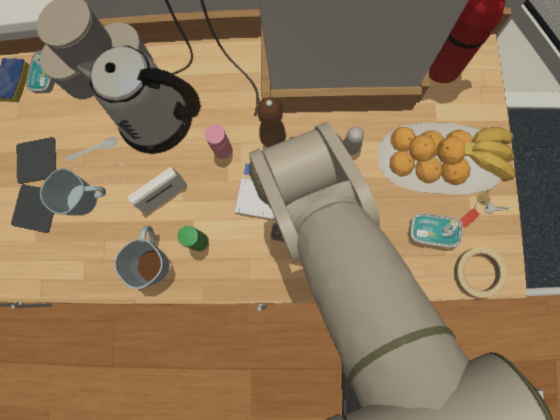

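Call:
step_arm --pt "0.001 -0.0002 0" --pt "0.002 -0.0004 0" --pt "0.003 -0.0006 0" --pt "0.0034 -0.0007 0" --pt "0.0034 -0.0007 0" --pt "0.0034 -0.0007 0" --pt "0.001 -0.0002 0" --pt "-0.004 0.0008 0" --pt "-0.014 0.003 0" --pt "-0.024 0.005 0" --spin '[0,0,0,0,0,0,0,0,0,0]' --claw '[0.01,0.01,0.01,0.01,0.01,0.01,0.01,0.01,0.01,0.01]'

```text
time_s: 7.85
eef_pos: [0.516, 0.3417, 0.0537]
orientation: [[0.194, 0.981, -0.0], [0.981, -0.194, -0.0], [-0.0, -0.0, -1.0]]
contact_force: [-1.1, 0.1, -4.1]
grip_width: 0.0178
finger_force: 40.0
```

Call:
step_arm --pt "-0.015 0.003 0" --pt "-0.03 0.006 0" --pt "-0.045 0.009 0" --pt "-0.06 0.012 0" --pt "-0.075 0.015 0" --pt "-0.09 0.018 0" --pt "-0.1 0.02 0" --pt "-0.1 0.02 0" --spin '[0,0,0,0,0,0,0,0]' --claw '[0.01,0.01,0.01,0.01,0.01,0.01,0.01,0.01]'

```text
time_s: 8.65
eef_pos: [0.4156, 0.3619, 0.0539]
orientation: [[0.192, 0.981, -0.0], [0.981, -0.192, -0.0], [-0.0, -0.0, -1.0]]
contact_force: [0.7, -0.1, -3.8]
grip_width: 0.0174
finger_force: 40.0
```

```bash
python3 m.py r 2>/dev/null
```

```text
jar 345 [0.6155 0.4011] [38.692623138427734, 38.82190704345703] tape xy -0.0015730186635211259 0.07751732830853816
jar 347 [0.6018 0.3311] [38.46595764160156, 39.63435363769531] tape xy -0.0014265019274506162 0.006269122083023134
jar 343 [0.5848 0.2399] [38.14611053466797, 38.756256103515625] tape xy -0.00045666890529619253 -0.08649187565928798
tape top 574 ((601.779052734375, 324.5350036621094), [21.01138687133789, 256.2729187011719], np.float32(-11.187004)) ends [(0.0, 82), (-0.0052, 7), (-0.0005, 75), (-0.0004, 90), (-0.0008, 85), (-0.0002, 39), (-0.0032, 33), (-0.0001, 78)]
tape scene 195 ((608.8624267578125, 354.81591796875), [17.167266845703125, 194.0069580078125], np.float32(-10.891876)) ends [(nan, 0), (nan, 0), (0.0015, 25), (0.0004, 29), (0.0016, 35), (-0.0005, 17), (0.0004, 23), (0.0005, 36)]
8.75 [0.4172 0.3616 0.054 ] 0.017293335529285622 39.99908714555204 [ 0.6972  1.054  -3.7886]
```

View pics/rt.png

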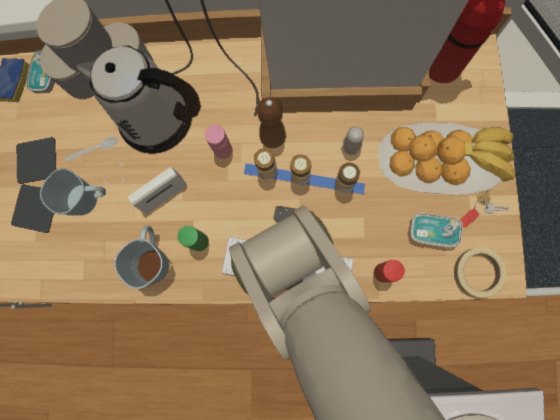

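The jars stand upright on the tape at (264,163), (300,168) and (347,177), within about 1.6 mm of its centre line. The straightedge is clear of them on the robot's side, so I'll lower it and release.

Call:
step_arm --pt "0 0 -0.0005" --pt "0 0 -0.001" --pt "0 0 -0.0012" --pt "0 0 -0.0012" --spin '[0,0,0,0]' --claw '[0.01,0.01,0.01,0.01]'

```text
time_s: 9.15
eef_pos: [0.4175, 0.3614, 0.0528]
orientation: [[0.194, 0.981, 0.001], [0.981, -0.194, 0.0], [0.0, 0.001, -1.0]]
contact_force: [1.0, -2.1, 0.5]
grip_width: 0.0172
finger_force: 40.0
```

Call:
step_arm --pt "0 0 0" --pt "0 0 0" --pt "0 0 0" --pt "0 0 0" --pt "0 0 0" --pt "0 0 0" --pt "0 0 0.01" --pt "0 0 0.03" --pt "0 0 0.06" --pt "0 0 0.1" --spin '[0,0,0,0,0,0,0,0,0,0]' --claw '[0.025,0.035,0.045,0.055,0.055,0.055,0.055,0.055,0.055,0.055]'

```text
time_s: 10.15
eef_pos: [0.4163, 0.3611, 0.1533]
orientation: [[0.194, 0.981, -0.002], [0.981, -0.194, -0.001], [-0.001, -0.002, -1.0]]
contact_force: [0.5, -0.3, 0.2]
grip_width: 0.0551
finger_force: 0.0
```

Call:
step_arm --pt "-0.005 -0.02 0.03" --pt "-0.01 -0.06 0.07" --pt "-0.02 -0.1 0.08" --pt "-0.03 -0.15 0.08" --pt "-0.04 -0.2 0.08" --pt "-0.05 -0.25 0.08" --pt "-0.06 -0.3 0.08" --pt "-0.07 -0.34 0.08" --pt "-0.07 -0.34 0.08" --pt "-0.07 -0.34 0.08" --spin '[0,0,0,0,0,0,0,0,0,0]' --claw '[0.055,0.055,0.055,0.055,0.055,0.055,0.055,0.055,0.055,0.055]'

```text
time_s: 11.15
eef_pos: [0.347, 0.021, 0.2332]
orientation: [[0.197, 0.98, 0.001], [0.98, -0.197, -0.0], [0.0, 0.001, -1.0]]
contact_force: [0.6, 0.1, 0.7]
grip_width: 0.0549
finger_force: 0.0
```

```bash
python3 m.py z 2>/dev/null
```

```text
jar 341 [0.6156 0.401 ] [38.34885025024414, 38.85108947753906] tape xy -0.0014551824772168487 0.07751355387227928
jar 342 [0.6021 0.3309] [38.472496032714844, 38.59310531616211] tape xy -0.0010936017983852386 0.006072148763131438
jar 342 [0.5843 0.24  ] [37.757179260253906, 38.38622283935547] tape xy -0.0009091489088304539 -0.08650580607339564
bar 4277 ((417.255859375, 362.10736083984375), [76.41438293457031, 258.4402160644531], np.float32(-11.189415)) 0.014045686269646494 tape xy -0.18849121695472745 0.0008770810669017359
tape top 570 ((601.8958129882812, 324.51202392578125), [20.821704864501953, 256.2725830078125], np.float32(-11.175804)) ends [(-0.0001, 81), (-0.0052, 7), (-0.0005, 75), (-0.0002, 89), (-0.0008, 85), (-0.0002, 39), (-0.0032, 33), (-0.0001, 78)]
tape scene 223 ((603.15234375, 325.65203857421875), [17.173786163330078, 253.45628356933594], np.float32(-10.99884)) ends [(0.0005, 21), (-0.0044, 3), (0.0003, 29), (0.0004, 29), (0.0016, 35), (-0.0005, 17), (0.0004, 23), (0.0005, 36)]
11.25 [0.3471 0.0224 0.2329] 0.05503095495348944 0.0 [-0.724   0.5154 -0.0274]
```

View pics/zs.png

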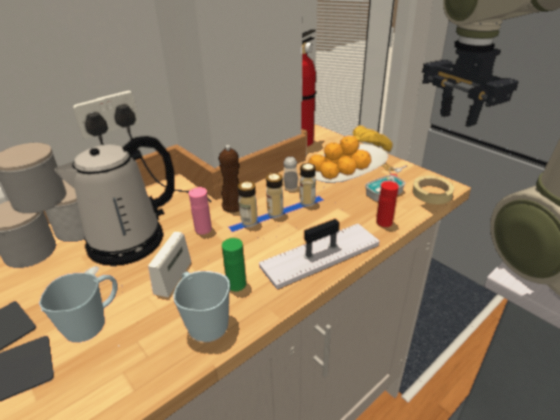

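The jars stand upright in a row on the tape, at about (247,205), (275,195) and (308,185). The straightedge lies flat and clear at (320,253), and the gripper is well away.

```bash
python3 -c "
from workcell import ctrl
print(ctrl.close_job())"
```

```text
the job is handed in; nothing more can be done
None
```

The job is handed in: the three jars stand upright in a straight row, within about 1.5 mm of the tape's centre line, and the straightedge lies flat and released about 13 cm clear of them on the robot's side, with about 11 s used.

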